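Lock the gauge chest

TASK

Lock the gauge chest: slide its bolt fully home, then take the wider of the two steel shackles out of the wooden block, put it down through the eye of the bolt into the lock, and press it gently (a push of about 20 N is plenty, 45 N is forcing it) until the hidden pawl clicks and holds it. Let go, and leave the narrow shackle and everything else on the bench and chest where it is.

Things in the scene. Friction and masses are not known exactly. Their poses are not given: they have to be found in the camera images.
- lock_mouth (a point): Middle of the top face of the lock, a steel body 40 x 88 mm standing 34 mm proud of the grey chest's lid. z up, y along the line of its two holes and of the bolt. Two round holes, 15.8 mm wide, go straight down at y = -22 mm (under the bolt's eye once the bolt is home) and y = +22 mm. Each ends at a hidden flat stop 36 to 53 mm below this point (alike in both holes, different every time).
- bolt_knob (a point): Centre (half-way up) of the upright square knob of the steel bolt: 18 x 18 mm, 48 mm tall, on an 8 mm thick bar; axes as lock_mouth. Lips beside the bar end 27 mm below this point. The bar ends in a tongue 28 mm wide, 6 mm thick, with an 18 mm round eye whose centre is 85 mm from the knob along +y; the tongue slides along the top face of the lock.
- bolt (a joint): Travel of the bolt in m along +y of lock_mouth: 0 = fully withdrawn, 0.060 = fully home against its stop with the eye right over the lock's y = -22 mm hole. Friction about 4 N; it stays where it is left.
- pawl (a joint): How far the hidden spring pawl is pushed back, m: 0 = sprung out (free, or clicked into the shackle's groove), about 0.0025 while a leg's thick tip passes it. It sits in the y = +22 mm hole, its underside 27 mm above the stop: first felt about 30 mm short of the stop, needs a push of about 8 to 20 N to pass, and clicks 1 to 2 mm before the legs meet the stop.
- wide_crown (a point): The wider steel shackle, a U standing legs down in one slot of the wooden block, leaning a few degrees at most. Point: centre of its crown, a flat-sided bar 14 mm thick (x), 58 mm long (y), 16 mm tall (z up). Two round legs, 14 mm, at y = -22 and +22 mm, reach 90 mm below this point; tips taper to 4 mm over the last 10 mm. Fits either way round. Seated, the crown is 37 to 54 mm above lock_mouth.
- narrow_crown (a point): The same point of the narrower shackle (crown 38 mm long, legs at y = -12 and +12 mm, same height and thickness), which stands in the other slot and does not fit the lock. Leave it.
- block: Wooden block, fixed, 60 x 220 x 40 mm, origin at the centre of its underside, y along its length. Two slots 16.5 x 63 mm at y = -55 and +55 mm, 28 mm deep; each holds one shackle standing along y.
- chest: The grey steel gauge chest, 240 x 340 x 70 mm, fixed to the bench, with lock and bolt on top; origin at the centre of its underside, axes as lock_mouth, which is at (-40, 70, 104) mm in it.
- wide: The wider shackle; origin at the level of its leg tips, midway between them, 90 mm below wide_crown.
- wrench: A wrench lying on the chest lid beyond the bolt, about 160 mm long. Leave it.
- hammer: A hammer, 260 mm, on the bench left near the robot. Leave it.
- brush: A brush, 180 mm, on the bench close in front of the robot. Leave it.
- mug: A white mug, 90 mm tall, beyond the wooden block. Leave it.
- spray: A spray can, 60 mm wide and 170 mm tall, beyond the wooden block. Leave it.
- offcut: A piece of angle iron, 130 mm long, 50 mm tall, left of the chest. Leave it.
- bar: A round steel bar, 24 mm thick and 140 mm long, lying to the right of the wooden block. Leave it.
Not all that is in view belongs to the job. What is shaped like the wide but green or pink is not meant.

How it is judged:
On the way, in this order (a step that is already met when the one before it is completed fails the run):
1. the bolt is fully home while the shackle is still outside the lock (value of joint bolt above 0.057 m and distance between wide_crown and lock_mouth above 0.1 m), for 0.2 s.
2. the wide shackle is down in the lock with the pawl clicked into its groove (value of joint bolt above 0.057 m and z of wide_crown in the frame of lock_mouth below 0.059 m and horizontal distance between wide_crown and lock_mouth below 0.005 m and angle between wide_crown's own z axis and vertical below 0.09 rad and value of joint pawl below 0.0008 m), for 0.2 s.
At the end, for the whole second after the job is handed in: The bolt is home (within 3 mm of its stop) and the wide shackle stands upright (within 5 degrees), at rest and centred in the lock (within 5 mm), crown centre less than 59 mm above the mouth, with the pawl sprung out (within 0.8 mm) into its groove (all of step 2 and linear speed of wide below 0.01 m/s); the robot touches nothing.
It fails at once if the shackle is forced: more than 45 N in all, side loads included, between it and the chest, lock or bolt (contact force between wide and chest above 45 N).
It fails at once if the narrow shackle is taken or knocked away (3 cm) (distance of narrow_crown from where it was at the start of the episode above 0.03 m).
It fails at once if a bystander is pushed more than 3 cm (distance of any of wrench, hammer, brush, mug, spray, offcut, bar from where it was at the start of the episode above 0.03 m).
It also fails if it takes over 72 s, if anything falls off the work surface, if the arm or the gripper's body presses on something with over 40 N, if the wrist force passes 120 N, or if a joint passes its speed limit or range.

ROBOT

A 6-joint arm with a two-finger parallel gripper is mounted at the origin on the work surface. World frame = base frame: x ahead of the robot, y to its left, z up, the work surface at z = 0. Lengths are in m, angles in rad, forces in N, time in s.
With the tool pointing down it reaches from about 0.35 to 0.8 m from the base axis. Payload 7.3 kg.
Tool frame: the origin (TCP) lies on the centre line of the jaws, within the pads' length; the fingertips stand 17 mm ahead of it and the grasp point (between the pads) lies 2 mm behind it; x points along the fingers, y is the direction in which the jaws open and shut, and the axes are right-handed (so a half turn about x gives the same grasp; the last joint's range is limited). The gripper opens to 85 mm and grips with 20 to 120 N. Pads are 22 mm wide; open, the fingers measure 114 mm over their backs; the gripper's body (76 mm by 85 mm) begins 54 mm behind the grasp point. The pads swing forward as they close: fully open they stand 13 mm farther back than shut.
Start: joints at [-1.282, 0.342, 1.524, -0, 1.275, -0.146], TCP at [0.221, -0.476, 0.221] pointing down, gripper open.
Joint ranges: [-2.53, 2.53], [-0.77, 2.02], [0.04, 2.7], [-1, 4.14], [0.28, 2.66], [-3.11, 3.11]. Speed limits (rad/s): [2.57, 2.57, 3.14, 3.14, 3.14, 3.14].

INTERFACE

Orientations are given as a unit quaternion [w, x, y, z].
In Python, from plant import manip gives the robot as it stands. The module is installed in compiled form; this text tells all that it offers.
- The arm moves only by the shell command python3 -m crank 'ROWS' [FORCE]. ROWS is a JSON object of lists of equal length, an entry for each row: "offset": the shift along the tool's x, y, z in mm, a list of three; "angular": the turn, a rotation vector about the tool's x, y, z in rad, a list of three; "claw": the closure, from -1 (fully open) to 1 (shut). In form: {"offset": [[dx, dy, dz], ...], "angular": [[ax, ay, az], ...], "claw": [claw, ...]}. A call has 1 to 10 rows; each row shifts and turns the pose as measured when the row begins, along the tool's axes as they then stand; what a row does not reach is not made up. A row lasts 1/10 s, in which the tool goes at most 50 mm and 8.59 degrees, less where a joint would pass 70% of its speed; a pose out of reach is approached as far as the arm can. A call is refused whole if a number of a shift passes 50 or a number of a turn 0.15, either way. A call with a gripper value outside its range is refused whole. The fingers move at their own pace and stop on an object; FORCE is the grip in N (left out, the last holds). Time passes only in rows, so rows that do not move let the fingers close. It gives the time, the measured TCP pose, the force and the opening at its end, in the units of the state.
- manip.get_obs(): the state, without advancing time (a new reading comes with each control period).
- manip.grab_frame(name): name is "scene" or "top"; returns a dict with "image" (420x560x3 uint8, red, green, blue), "mtx" (3x3 intrinsics, pixels), "D" ([k1, k2, p1, p2, k3] as OpenCV has them; the pictures are not rectified), "R" (3x3) and "t" (3): a world point X has camera coordinates R X + t. Camera axes: x right, y down, z forward; pixel columns grow to the right and rows downward; lengths in m; the calibration is good to about 2 mm. A picture is of the moment at which its call begins. There is no depth.
- manip.hand_in(): hands the job in, once; it reports no verdict.
The state is a dict: "time": time; "joint_pos": joint angles; "dq": joint speeds; "tau": joint torques, N m; "ee_pos": TCP position; "tool_rot": TCP orientation; "wrist_force": force on the tool from outside, world axes, zero at the start; "wrist_torque": the same for the moment, N m; "width": opening from 0.0 (shut) to 1.0 (fully open).
Only numpy, scipy, OpenCV 4.12 (cv2) and the standard library are available. Lean on these libraries where they do the work, as an engineer would, in place of code of your own. Each camera call takes 0.05 s, during which the arm holds its last target. There are 200 camera calls.

## Working session

There is one attempt and no reset: what is moved stays moved. The work goes in short steps, Python scripts to look and compute and a shell command to move; the robot and the scene stay as the last step left them, time stands still between calls to the robot, and variables do not carry over. Pictures are saved under pics/ and viewed, about 8 in all and at most 12, crops included, and the job is handed in when it is done.

```bash
mkdir -p pics; python3 - <<'E'
from plant import manip
import cv2,numpy as np
for n in("scene","top"):
    f=manip.grab_frame(n);cv2.imwrite(f"pics/{n}0.png",cv2.resize(f["image"][...,::-1],(784,588),interpolation=cv2.INTER_CUBIC))
    print(n,f["mtx"],f["D"],f["R"],f["t"],-np.array(f["R"]).T@f["t"])
print(manip.get_obs())
E
```

```text
scene [[499.94977786   0.         281.60157435]
 [  0.         499.94977786 207.97386967]
 [  0.           0.           1.        ]] [0.00690444 0.         0.         0.         0.        ] [[ 8.75382661e-01  4.83430506e-01 -3.78711799e-04]
 [ 2.81074486e-01 -5.09599001e-01 -8.13207226e-01]
 [-3.93322171e-01  7.11761059e-01 -5.81974110e-01]] [-0.48150932 -0.06228015  1.83071026] [ 1.1590692  -1.10198988  1.01459696]
top [[453.29749164   0.         274.2748775 ]
 [  0.         453.29749164 213.67517849]
 [  0.           0.           1.        ]] [-0.00879505  0.          0.          0.          0.        ] [[ 0.02144349 -0.99965403  0.01523176]
 [-0.99816627 -0.02226922 -0.0562865 ]
 [ 0.05660623 -0.01399685 -0.99829846]] [-0.00875244  0.53912116  1.40471532] [0.45880461 0.02291798 1.4328037 ]
{'time': 0.1, 'joint_pos': array([-1.28200079e+00,  3.42646894e-01,  1.52490555e+00,  4.38090093e-05,
        1.27541277e+00, -1.46014962e-01]), 'dq': array([ 0.0004907 , -0.00231524, -0.00383175, -0.00184113, -0.00072414,
       -0.00027015]), 'tau': array([ 1.44349404e-03, -4.34447086e+01, -2.46491361e+01, -6.43253429e-05,
        4.72086031e-03, -1.76379103e-05]), 'ee_pos': array([ 0.22107036, -0.47578214,  0.22020423]), 'tool_rot': array([-0.15203104, -0.69044276, -0.15300123,  0.69048243]), 'wrist_force': array([-1.01762257,  0.35604715, -0.40581728]), 'wrist_torque': array([ 0.02955261, -0.01695294, -0.01206399]), 'width': 1.000620012265793}
```

View pics/scene0.png

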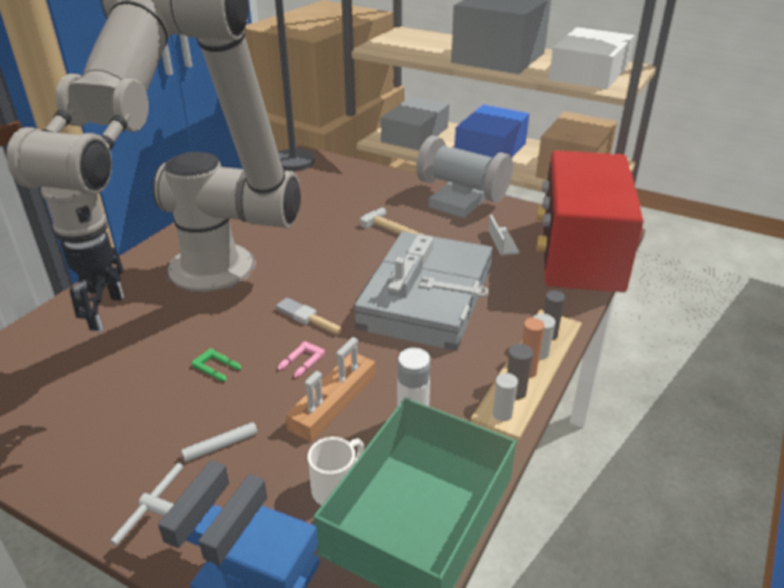

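View pics/top0.png

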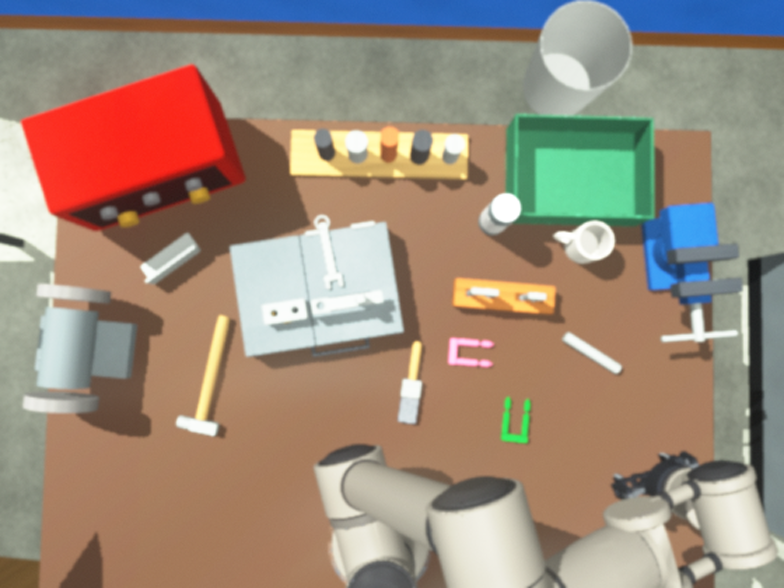

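The top view shows the chest at (315,290), the lock at (285,312), the knob near (377,297) and the block at (505,297). The wide shackle is in the left slot (485,292) and the narrow one in the right (533,296). Next I'll enlarge crops of these.

```bash
python3 - <<'E'
from plant import manip
import cv2,numpy as np
def crop(n,x,y,w,h,s,out):
    im=manip.grab_frame(n)["image"][y:y+h,x:x+w,::-1]
    cv2.imwrite(out,cv2.resize(im,None,fx=s,fy=s,interpolation=cv2.INTER_CUBIC))
f=manip.grab_frame("top")["image"][...,::-1]
a=cv2.resize(f[155:260,160:293],None,fx=6,fy=6,interpolation=cv2.INTER_CUBIC)[:,:798]
b=f[190:235,320:400]
b=cv2.resize(b,None,fx=6,fy=6,interpolation=cv2.INTER_CUBIC)
cv2.imwrite("pics/a.png",a[:600])
g=manip.grab_frame("scene")["image"][...,::-1]
c=cv2.resize(g[240:312,203:270],None,fx=6,fy=6,interpolation=cv2.INTER_CUBIC)  # 402x432
o=np.zeros((432,402+0+398,3),np.uint8);o[:,:402]=c
b5=cv2.resize(f[192:232,321:400],(395,200),interpolation=cv2.INTER_CUBIC); o[:200,402:797]=b5
cv2.imwrite("pics/b.png",o)
E
```

```text
(no output)
```

View pics/a.png

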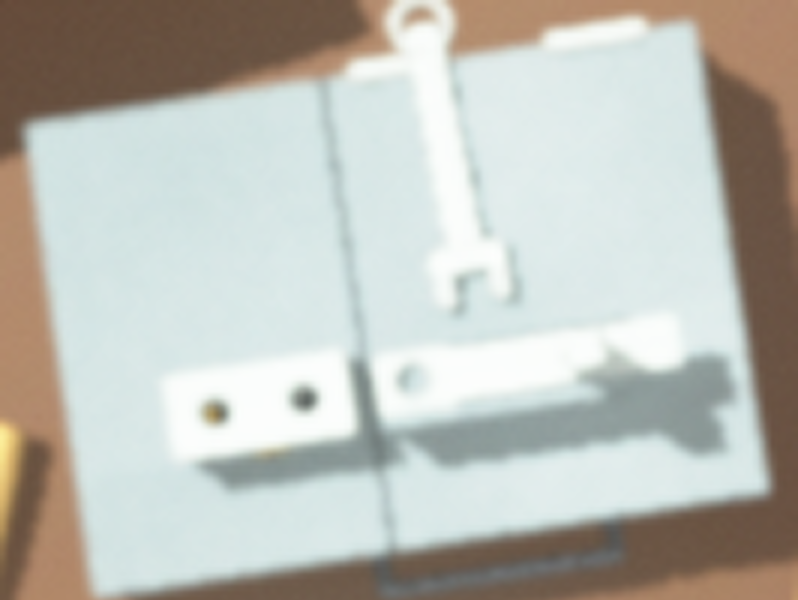

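View pics/b.png

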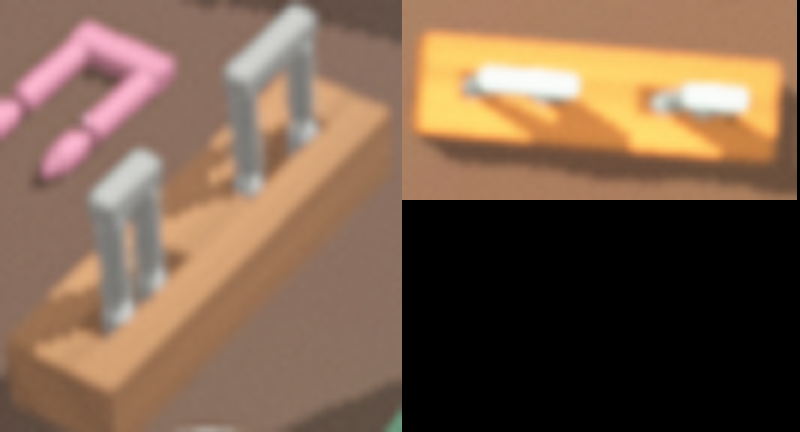

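```bash
cat > h.py <<'E'
from plant import manip
import cv2,numpy as np
def ray(f,p):
    q=cv2.undistortPoints(np.array([[p]],float),np.array(f["mtx"]),np.array(f["D"]))[0,0]
    R=np.array(f["R"]);return -R.T@f["t"],R.T@np.array([q[0],q[1],1])
def atz(f,p,z):
    c,d=ray(f,p);return c+d*(z-c[2])/d[2]
def proj(f,X):
    return cv2.projectPoints(np.array(X,float).reshape(-1,1,3),cv2.Rodrigues(np.array(f["R"]))[0],np.array(f["t"]),np.array(f["mtx"]),np.array(f["D"]))[0][:,0]
E
python3 - <<'E'
from h import *
T=manip.grab_frame("top");S=manip.grab_frame("scene")
n=lambda u,v,x0,y0,s:(x0+(u+.5)/s-.5,y0+(v+.5)/s-.5)
A=lambda u,v:n(u,v,160,155,6)
B=lambda u,v:n(u-402,v,321,192,5)
C=lambda u,v:n(u,v,203,240,6)
np.set_printoptions(precision=4,suppress=True)
cs=[atz(T,A(*p),.07) for p in((25,123),(697,22),(770,493),(95,598))];cs=np.array(cs)[:,:2]
print("chest",cs.mean(0),[np.linalg.norm(cs[i]-cs[i-1]) for i in range(4)])
y=(cs[0]-cs[1]+cs[3]-cs[2]);yaw=np.arctan2(-y[0],y[1]);print("yaw",yaw)
h1=atz(T,A(214,411),.104);h2=atz(T,A(304,398),.104);e=atz(T,A(412,378),.110)
print("holes",h1,h2,np.linalg.norm(h1-h2),"yaw",np.arctan2(-(h1-h2)[0],(h1-h2)[1]),"mouth",(h1+h2)/2)
lk=np.mean([atz(T,A(*p),.104) for p in((162,374),(348,350),(356,434),(176,462))],0);print("lock from corners",lk)
c=cs.mean(0);Y=np.array([-np.sin(yaw),np.cos(yaw)]);X=np.array([Y[1],-Y[0]])
print("mouth from chest",c-.04*X+.07*Y)
print("eye",e,"travel",np.linalg.norm((e-h2)[:2]),"knob",e[:2]-.085*Y)
w1=atz(T,B(479,80),.11);w2=atz(T,B(580,85),.11);print("wide",w1,w2,(w1+w2)/2,np.linalg.norm(w1-w2))
bc=np.array([atz(T,B(*p),.04) for p in((420,33),(781,62),(775,160),(417,133))])[:,:2];print("block",bc.mean(0),[np.linalg.norm(bc[i]-bc[i-1]) for i in range(4)])
yb=bc[0]-bc[1]+bc[3]-bc[2];yb/=np.linalg.norm(yb);print("byaw",np.arctan2(-yb[0],yb[1]),"slots",bc.mean(0)+.055*yb,bc.mean(0)-.055*yb)
# scene triangulation
for nm,pt,ps in(("wide ctr",B(529,82),C(270,45)),):
    c1,d1=ray(T,pt);c2,d2=ray(S,ps);M=np.stack([d1,-d2],1);s=np.linalg.lstsq(M,c2-c1,rcond=None)[0];print(nm,c1+d1*s[0],c2+d2*s[1])
E
```

```text
chest [0.5563 0.1501] [np.float64(0.24101539720434753), np.float64(0.34190691964279035), np.float64(0.24056402862936155), np.float64(0.3404497510974412)]
yaw 0.17496769662481035
holes [0.5014 0.2349 0.104 ] [0.5087 0.1913 0.104 ] 0.04422941218542955 yaw 0.1660385911418557 mouth [0.5051 0.2131 0.104 ]
lock from corners [0.5049 0.2123 0.104 ]
mouth from chest [0.5048 0.2121]
eye [0.5194 0.1384 0.11  ] travel 0.053949250899985174 knob [0.5342 0.0547]
wide [ 0.5557 -0.1762  0.11  ] [ 0.5541 -0.2356  0.11  ] [ 0.5549 -0.2059  0.11  ] 0.05946550496871647
block [ 0.552  -0.2609] [np.float64(0.06189202730362688), np.float64(0.22462209057239885), np.float64(0.060888632644473986), np.float64(0.2221282111444827)]
byaw -0.055254789678431816 slots [ 0.555  -0.2059] [ 0.5489 -0.3158]
wide ctr [ 0.5552 -0.2057  0.1094] [ 0.5549 -0.206   0.1094]
```

```bash
cat >> h.py <<'E'
from scipy.spatial.transform import Rotation as Ro
def plan(tgt,ydir):
    "shift (mm) in present tool axes; shift in axes after the turn; turn rotvec to point down with tool y along +-ydir"
    o=manip.get_obs();q=o["tool_rot"];R=Ro.from_quat([q[1],q[2],q[3],q[0]]).as_matrix();p=o["ee_pos"]
    yd=np.array([ydir[0],ydir[1],0.]);yd/=np.linalg.norm(yd);best=None
    for s in(1,-1):
        x=np.array([0,0,-1.]);G=np.stack([x,s*yd,np.cross(x,s*yd)],1)
        rv=Ro.from_matrix(R.T@G).as_rotvec()
        print("s",s,"turn",rv.round(3),"shift now",(R.T@(np.array(tgt)-p)*1e3).round(1),"after turn",(G.T@(np.array(tgt)-p)*1e3).round(1))
    print("p",p.round(4),"q",o["joint_pos"].round(3),"F",np.round(o["wrist_force"],1),"w",round(o["width"],3),"t",o["time"])
E
python3 -c "
from h import *
plan([.532,.054,.2],[.985,.169])"
```

```text
s 1 turn [-1.306 -0.     0.   ] shift now [  20.7 -349.8 -505.2] after turn [  20.6  396.  -469.8]
s -1 turn [1.836 0.    0.   ] shift now [  20.7 -349.8 -505.2] after turn [  20.6 -396.   469.8]
p [ 0.2211 -0.4761  0.2206] q [-1.282  0.342  1.524 -0.     1.275 -0.146] F [0.2 0.1 0.7] w 0.998 t 0.3
```

```bash
python3 -m crank '{"offset":[[0,0,0],[0,0,0],[0,0,0],[0,0,0],[0,0,0],[0,0,0],[0,0,0],[0,0,0],[0,0,0],[0,0,0]],"angular":[[-0.131,0,0],[-0.131,0,0],[-0.131,0,0],[-0.131,0,0],[-0.131,0,0],[-0.131,0,0],[-0.131,0,0],[-0.131,0,0],[-0.131,0,0],[-0.131,0,0]],"claw":[-1,-1,-1,-1,-1,-1,-1,-1,-1,-1]}' 25
python3 -m crank '{"offset":[[0,30,-36],[0,30,-36],[0,30,-36],[0,30,-36],[0,30,-36],[0,30,-36],[0,30,-36],[0,30,-36],[0,30,-36],[0,30,-36]],"angular":[[0,0,0],[0,0,0],[0,0,0],[0,0,0],[0,0,0],[0,0,0],[0,0,0],[0,0,0],[0,0,0],[0,0,0]],"claw":[-1,-1,-1,-1,-1,-1,-1,-1,-1,-1]}'
python3 -c "
from h import *
plan([.532,.054,.2],[.985,.169])"
```

```text
time: 1.3
ee_pos: [0.221, -0.4754, 0.2197]
tool_rot: [0.552, 0.441, 0.554, -0.44]
wrist_force: [-0.2, 0.1, 0.5]
width: 0.995
time: 2.3
ee_pos: [0.4365, -0.0469, 0.2199]
tool_rot: [0.553, 0.443, 0.551, -0.442]
wrist_force: [-0.2, 0.7, -0.4]
width: 1.005
s 1 turn [ 0.05   0.001 -0.002] shift now [ 20.1 115.1 -77.7] after turn [ 19.9 111.1 -83.3]
s -1 turn [-3.092e+00  4.000e-03  2.000e-03] shift now [ 20.1 115.1 -77.7] after turn [  19.9 -111.1   83.3]
p [ 0.4365 -0.0469  0.2199] q [-0.282  0.183  1.746  0.     1.21  -0.501] F [-0.2  0.7 -0.4] w 1.005 t 2.3
```

```bash
python3 -m crank '{"offset":[[5,28,-20],[5,28,-21],[5,28,-21],[5,28,-21],[0,0,0]],"angular":[[0.05,0,0],[0,0,0],[0,0,0],[0,0,0],[0,0,0]],"claw":[-1,-1,-1,-1,-1]}'
python3 -c "
from h import *
plan([.532,.054,.14],[.985,.169])
S=manip.grab_frame('scene')
cv2.imwrite('pics/c.png',cv2.resize(S['image'][150:250,240:360,::-1],None,fx=5,fy=5,interpolation=cv2.INTER_CUBIC))
Y=np.array([-.169,.985,0])
print((proj(S,[[.532,.054,.16],[.532,.054,.112],[.505,.2125,.104]])-[240,150])*5)"
```

```text
time: 2.8
ee_pos: [0.5363, 0.0659, 0.1998]
tool_rot: [0.543, 0.456, 0.54, -0.453]
wrist_force: [0.1, -0.3, 0.7]
width: 1.002
s 1 turn [ 0.005  0.001 -0.005] shift now [59.7 -6.7 10.9] after turn [59.8 -6.3 11. ]
s -1 turn [-3.137e+00  8.000e-03  2.000e-03] shift now [59.7 -6.7 10.9] after turn [ 59.8   6.3 -11. ]
p [0.5363 0.0659 0.1998] q [-0.02   0.384  1.52   0.     1.231 -0.195] F [ 0.1 -0.3  0.7] w 1.002 t 2.8
[[224.34395031 177.57876155]
 [224.08610394 240.73363824]
 [299.78347962 125.61130898]]
```

View pics/c.png

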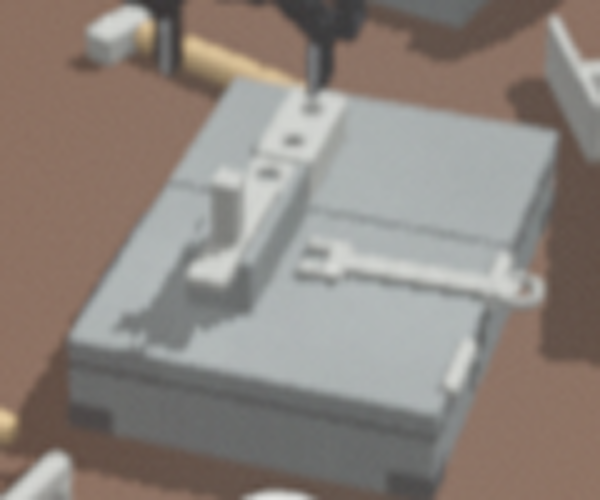

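The knob's top is at (228,172) and its foot at (225,240); both match the projected estimate, so I'll go down and grip it.

```bash
python3 -m crank '{"offset":[[0,-6,11],[20,0,0],[20,0,0],[20,0,0],[0,0,0],[0,0,0],[0,0,0],[0,0,0],[0,0,0],[0,0,0]],"angular":[[0,0,0],[0,0,0],[0,0,0],[0,0,0],[0,0,0],[0,0,0],[0,0,0],[0,0,0],[0,0,0],[0,0,0]],"claw":[-1,-1,-1,-1,-0.4,0,0.4,0.6,1,1]}' 25
python3 -c "
from h import *
plan([.532,.054,.14],[.985,.169])"
```

```text
time: 3.85
ee_pos: [0.5349, 0.0436, 0.1449]
tool_rot: [0.547, 0.462, 0.533, -0.451]
wrist_force: [-6.2, -1.6, -7.7]
width: 0.191
s 1 turn [-0.003  0.006 -0.024] shift now [  4.8  -1.2 -10.7] after turn [  4.9  -1.1 -10.7]
s -1 turn [ 3.138 -0.038 -0.009] shift now [  4.8  -1.2 -10.7] after turn [ 4.9  1.1 10.7]
p [0.5349 0.0436 0.1449] q [-0.062  0.422  1.626  0.     1.068 -0.228] F [-6.2 -1.6 -7.7] w 0.191 t 3.85
```

```bash
python3 -m crank '{"offset":[[0,0,0],[0,0,0],[2,0,-5],[0,0,-5],[0,0,0],[0,0,0],[0,0,0],[0,0,0],[0,0,0]],"angular":[[0,0,0],[0,0,0],[0,0,0],[0,0,0],[0,0,0],[0,0,0],[0,0,0],[0,0,0],[0,0,0]],"claw":[0,0,0,0,0,0.5,1,1,1]}' 25
python3 -c "
from h import *
plan([.532,.054,.14],[.985,.169])"
```

```text
time: 4.75
ee_pos: [0.533, 0.0544, 0.1454]
tool_rot: [0.548, 0.462, 0.532, -0.451]
wrist_force: [-0.8, -0.4, 0.3]
width: 0.197
s 1 turn [-0.002  0.007 -0.026] shift now [ 5.3 -1.2  0.2] after turn [ 5.4 -1.   0.3]
s -1 turn [ 3.139 -0.041 -0.01 ] shift now [ 5.3 -1.2  0.2] after turn [ 5.4  1.  -0.3]
p [0.533  0.0544 0.1454] q [-4.100e-02  4.190e-01  1.630e+00 -1.000e-03  1.066e+00 -2.080e-01] F [-0.8 -0.4  0.3] w 0.197 t 4.75
```

```bash
python3 -m crank '{"offset":[[0,0,-10],[0,0,-10],[0,0,-10],[0,0,-10],[0,0,-8],[0,0,-5],[0,0,-4],[0,0,-3],[0,0,-3],[0,0,0]],"angular":[[0,0,0],[0,0,0],[0,0,0],[0,0,0],[0,0,0],[0,0,0],[0,0,0],[0,0,0],[0,0,0],[0,0,0]],"claw":[1,1,1,1,1,1,1,1,1,1]}' 25
python3 -c "
from h import *
plan([.523,.107,.14],[.985,.169])"
```

```text
time: 5.75
ee_pos: [0.5233, 0.108, 0.1453]
tool_rot: [0.552, 0.457, 0.528, -0.456]
wrist_force: [-0.5, -0.4, 1.1]
width: 0.198
s 1 turn [-0.003  0.025 -0.024] shift now [ 5.3 -0.6  0.8] after turn [ 5.3 -0.5  1. ]
s -1 turn [ 3.138 -0.038 -0.04 ] shift now [ 5.3 -0.6  0.8] after turn [ 5.3  0.5 -1. ]
p [0.5233 0.108  0.1453] q [ 0.074  0.419  1.631 -0.026  1.066 -0.08 ] F [-0.5 -0.4  1.1] w 0.198 t 5.75
```

```bash
python3 -m crank '{"offset":[[0,0,-3],[0,0,-3],[0,0,-4],[0,0,-4]],"angular":[[0,0,0],[0,0,0],[0,0,0],[0,0,0]],"claw":[1,1,1,1]}' 25
python3 -c "
from h import *
plan([.523,.107,.14],[.985,.169])"
```

```text
time: 6.15
ee_pos: [0.5233, 0.1083, 0.1453]
tool_rot: [0.558, 0.451, 0.521, -0.462]
wrist_force: [0.5, -20.4, 1.8]
width: 0.197
s 1 turn [-0.002  0.05  -0.022] shift now [ 5.3 -0.7  0.9] after turn [ 5.3 -0.5  1.2]
s -1 turn [ 3.138 -0.035 -0.078] shift now [ 5.3 -0.7  0.9] after turn [ 5.3  0.5 -1.2]
p [0.5233 0.1083 0.1453] q [ 0.09   0.421  1.628 -0.055  1.067 -0.052] F [  0.5 -20.4   1.8] w 0.197 t 6.15
```

```bash
python3 -m crank '{"offset":[[0,0,2],[0,0,2],[0,0,0],[0,0,0],[-20,0,0],[-40,0,0],[-40,0,0],[0,0,0]],"angular":[[0,0,0],[0,0,0],[0,0,0],[0,0,0],[0,0,0],[0,0.025,-0.01],[0,0.025,-0.01],[0,0,0]],"claw":[1,0.8,0,-0.3,-0.3,-0.3,-1,-1]}' 25
python3 -c "
from h import *
plan([.555,-.206,.2],[np.cos(-.055),np.sin(-.055)])"
```

```text
time: 6.95
ee_pos: [0.5206, 0.1111, 0.2469]
tool_rot: [0.538, 0.458, 0.543, -0.455]
wrist_force: [1.1, -0.4, 0.2]
width: 0.96
s 1 turn [ 0.223 -0.008  0.002] shift now [ 44.4 -19.2 318.7] after turn [ 46.9  51.8 314.7]
s -1 turn [-2.918 -0.003 -0.012] shift now [ 44.4 -19.2 318.7] after turn [  46.9  -51.8 -314.7]
p [0.5206 0.1111 0.2469] q [ 0.061  0.337  1.458  0.008  1.348 -0.109] F [ 1.1 -0.4  0.2] w 0.96 t 6.95
```

```bash
python3 -m crank '{"offset":[[0,0,0],[0,0,0],[4,6,40],[4,7,42],[4,7,42],[4,7,42],[4,7,42],[4,7,42],[4,6,30],[0,2,12]],"angular":[[0.11,0,0],[0.11,0,0],[0,0,0],[0,0,0],[0,0,0],[0,0,0],[0,0,0],[0,0,0],[0,0,0],[0,0,0]],"claw":[-1,-1,-1,-1,-1,-1,-1,-1,-1,-1]}' 25
python3 -m crank '{"offset":[[0,0,0],[0,0,0]],"angular":[[0,0,0],[0,0,0]],"claw":[-1,-1]}' 25
python3 - <<'E'
from h import *
plan([.555,-.206,.104],[np.cos(-.055),np.sin(-.055)])
S=manip.grab_frame("scene");T=manip.grab_frame("top")
p=proj(T,[[.555,-.206,.11]])[0]
a=cv2.resize(T["image"][145:250,160:293,::-1],None,fx=4,fy=4,interpolation=cv2.INTER_CUBIC)[:,:532]
q=proj(S,[[.555,-.206,.11]])[0];print(q)
b=cv2.resize(S["image"][220:310,205:270,::-1],None,fx=4,fy=4,interpolation=cv2.INTER_CUBIC)
o=np.zeros((420,532+260,3),np.uint8);o[:,:532]=a;o[:360,532:]=b;cv2.imwrite("pics/d.png",o)
E
```

```text
time: 7.95
ee_pos: [0.5531, -0.1893, 0.21]
tool_rot: [0.483, 0.515, 0.489, -0.512]
wrist_force: [-0.9, -0.1, 0.1]
width: 1.001
time: 8.15
ee_pos: [0.5527, -0.1895, 0.2087]
tool_rot: [0.482, 0.515, 0.49, -0.512]
wrist_force: [-0.7, 0.2, -0.4]
width: 1.002
s 1 turn [-0.001 -0.01   0.005] shift now [104.5   3.7  17.4] after turn [104.7   3.2  16.3]
s -1 turn [3.141 0.007 0.016] shift now [104.5   3.7  17.4] after turn [104.7  -3.2 -16.3]
p [ 0.5527 -0.1895  0.2087] q [-0.466  0.465  1.367  0.008  1.319 -0.412] F [-0.7  0.2 -0.4] w 1.002 t 8.15
[247.60979895 246.93795725]
```

View pics/d.png

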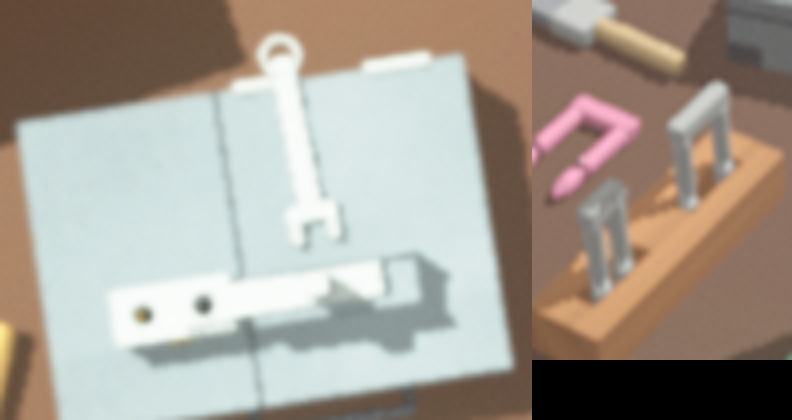

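```bash
python3 -m crank '{"offset":[[0,2,9],[10,1,7],[30,0,0],[30,0,0],[20,0,0],[10,0,0],[0,0,0],[0,0,0]],"angular":[[0,-0.005,0],[0,-0.005,0],[0,0,0],[0,0,0],[0,0,0],[0,0,0],[0,0,0],[0,0,0]],"claw":[-1,-1,-1,-1,-1,-1,-1,-1]}' 25
python3 -c "
from h import *
plan([.555,-.206,.102],[np.cos(-.045),np.sin(-.045)])"
```

```text
time: 9.05
ee_pos: [0.5568, -0.2036, 0.106]
tool_rot: [-0.489, -0.511, -0.487, 0.513]
wrist_force: [-0.1, -0.0, -0.2]
width: 1.001
s 1 turn [-0.002  0.004 -0.   ] shift now [ 4.  -1.7  2.5] after turn [ 4.  -1.7  2.5]
s -1 turn [ 3.139e+00 -1.000e-03 -7.000e-03] shift now [ 4.  -1.7  2.5] after turn [ 4.   1.7 -2.5]
p [ 0.5568 -0.2036  0.106 ] q [-0.478  0.571  1.487 -0.004  1.082 -0.429] F [-0.1 -0.  -0.2] w 1.001 t 9.05
```

```bash
python3 -m crank '{"offset":[[3,-2,2],[0,0,0],[0,0,0],[0,0,0],[0,0,0],[0,0,0],[0,0,0],[0,0,0],[0,0,0],[0,0,0]],"angular":[[0,0,0],[0,0,0],[0,0,0],[0,0,0],[0,0,0],[0,0,0],[0,0,0],[0,0,0],[0,0,0],[0,0,0]],"claw":[-1,-0.5,0,0.3,0.5,0.6,0.8,1,1,1]}' 60
python3 -c "
from h import *
plan([.555,-.206,.102],[np.cos(-.045),np.sin(-.045)])"
```

```text
time: 10.05
ee_pos: [0.5565, -0.2067, 0.1068]
tool_rot: [-0.492, -0.511, -0.485, 0.512]
wrist_force: [-0.9, -0.7, -0.0]
width: 0.002
s 1 turn [-0.002  0.007 -0.007] shift now [ 4.8 -1.6 -0.6] after turn [ 4.8 -1.6 -0.6]
s -1 turn [ 3.14  -0.011 -0.012] shift now [ 4.8 -1.6 -0.6] after turn [4.8 1.6 0.6]
p [ 0.5565 -0.2067  0.1068] q [-0.483  0.568  1.49  -0.004  1.074 -0.434] F [-0.9 -0.7 -0. ] w 0.002 t 10.05
```

The gripper shut completely, so it isn't holding anything. I'll look.

```bash
python3 - <<'E'
from h import *
S=manip.grab_frame("scene");T=manip.grab_frame("top")
b=cv2.resize(S["image"][215:315,200:290,::-1],None,fx=4.4,fy=4.4,interpolation=cv2.INTER_CUBIC)
a=cv2.resize(T["image"][185:245,320:400,::-1],None,fx=5,fy=5,interpolation=cv2.INTER_CUBIC)
o=np.zeros((440,396+400,3),np.uint8);o[:,:396]=b;o[:300,396:]=a;cv2.imwrite("pics/e.png",o)
print((proj(S,manip.get_obs()["ee_pos"])-[200,215])*4.4)
E
```

```text
[[211.19063784 145.68803391]]
```

View pics/e.png

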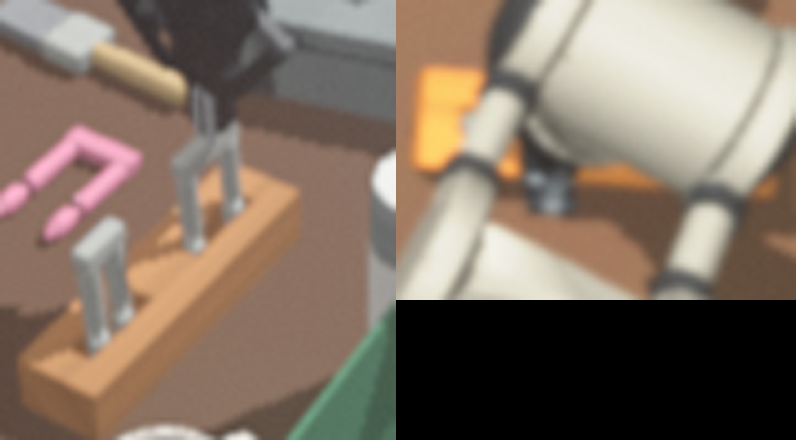

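```bash
python3 - <<'E'
from h import *
S=manip.grab_frame("scene")
s=10;x0,y0=225,200
b=cv2.resize(S["image"][y0:y0+60,x0:x0+60,::-1],None,fx=s,fy=s,interpolation=cv2.INTER_CUBIC)
e=manip.get_obs()["ee_pos"]
P=[e,e-[0,0,.017],[.555,-.206,.11]]
for p,c in zip((proj(S,P)-[x0,y0]+.5)*s,((0,0,255),(0,255,255),(0,255,0))): cv2.drawMarker(b,tuple(int(v) for v in p),c,0,14,1)
cv2.imwrite("pics/f.png",b)
E
```

```text
(no output)
```

View pics/f.png

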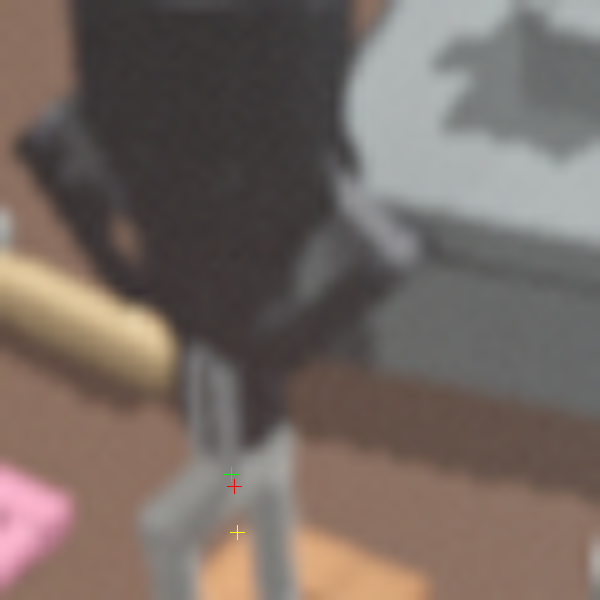

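```bash
python3 - <<'E'
from h import *
S=manip.grab_frame("scene");np.set_printoptions(precision=1,suppress=True)
for s in(-.05,.05):
    print(s,[ (z,(proj(S,[.5363+s*.985,.0659+s*.169,z])[0]-[240,150])*5) for z in(.18,.2,.22)])
e=manip.get_obs()["ee_pos"]
print((proj(S,[e+[0,0,d] for d in(-.017,0,.01,.02)])-[225,200]+.5)*10)
print(manip.get_obs())
E
```

```text
-0.05 [(0.18, array([164.4, 129.5])), (0.2, array([164.1, 102.3])), (0.22, array([163.8,  74.7]))]
0.05 [(0.18, array([316.1, 157.6])), (0.2, array([316.9, 130.1])), (0.22, array([317.7, 102.2]))]
[[237.2 532.3]
 [234.9 486.2]
 [233.4 458.8]
 [232.  431.1]]
{'time': 10.25, 'joint_pos': array([-0.5,  0.6,  1.5, -0. ,  1.1, -0.4]), 'dq': array([ 0., -0.,  0., -0.,  0., -0.]), 'tau': array([  0. , -52.2, -22.1,  -0. ,  -0. ,   0. ]), 'ee_pos': array([ 0.6, -0.2,  0.1]), 'tool_rot': array([-0.5, -0.5, -0.5,  0.5]), 'wrist_force': array([-0.3, -0.2,  0.4]), 'wrist_torque': array([ 0.1,  0. , -0. ]), 'width': -0.001433469088023563}
```

The jaws are shut above the crown. In two pictures the fingertips sit about 30 mm higher than the reported TCP implies: here they end at (235,450), which is 13 mm above the TCP. I'll open, go down about 32 mm more and grip again.

```bash
python3 -m crank '{"offset":[[0,0,0],[0,0,0],[0,0,0],[0,0,0],[0,0,0],[0,-2,0],[10,0,0],[10,0,0],[10,0,0],[5,0,0]],"angular":[[0,0,0],[0,0,0],[0,0,0],[0,0,0],[0,0,0],[0,0,0],[0,0,0],[0,0,0],[0,0,0],[0,0,0]],"claw":[-0.5,-1,-1,-1,-1,-1,-1,-1,-1,-1]}' 60
python3 -m crank '{"offset":[[0,0,0],[0,0,0],[0,0,0],[0,0,0],[0,0,0],[0,0,0],[0,0,0],[0,0,0],[0,0,0]],"angular":[[0,0,0],[0,0,0],[0,0,0],[0,0,0],[0,0,0],[0,0,0],[0,0,0],[0,0,0],[0,0,0]],"claw":[-0.5,0,0.3,0.5,0.6,0.8,1,1,1]}' 60
python3 -c "
from h import *
plan([.555,-.206,.074],[np.cos(-.045),np.sin(-.045)])"
```

```text
time: 11.25
ee_pos: [0.5546, -0.2069, 0.069]
tool_rot: [-0.492, -0.511, -0.484, 0.512]
wrist_force: [0.0, 0.2, 0.6]
width: 0.999
time: 12.15
ee_pos: [0.5544, -0.2067, 0.0682]
tool_rot: [-0.491, -0.511, -0.485, 0.512]
wrist_force: [0.2, -0.6, -0.6]
width: 0.157
s 1 turn [-0.002  0.007 -0.006] shift now [-5.8  0.6 -0.7] after turn [-5.8  0.6 -0.8]
s -1 turn [ 3.14  -0.01  -0.011] shift now [-5.8  0.6 -0.7] after turn [-5.8 -0.6  0.8]
p [ 0.5544 -0.2067  0.0682] q [-0.484  0.611  1.534 -0.004  0.988 -0.435] F [ 0.2 -0.6 -0.6] w 0.157 t 12.15
```

```bash
python3 -m crank '{"offset":[[0,0,0],[-10,0,0],[-30,0,0],[-40,0,0],[-40,0,0],[-40,0,0],[-20,0,0],[0,0,0]],"angular":[[0,0,0],[0,0,0],[0,0,0],[0,0,0],[0,0,0],[0,0,0],[0,0,0],[0,0,0]],"claw":[1,1,1,1,1,1,1,1]}' 90
python3 -c "
from h import *
plan([.505,.2127,.25],[np.cos(.17),np.sin(.17)])"
```

```text
time: 12.95
ee_pos: [0.5521, -0.2047, 0.2569]
tool_rot: [-0.49, -0.511, -0.486, 0.512]
wrist_force: [0.5, -0.4, -2.8]
width: 0.144
s 1 turn [-0.217  0.006 -0.003] shift now [   4.4  -66.7 -414.7] after turn [   6.9   24.2 -419.3]
s -1 turn [ 2.924 -0.005 -0.009] shift now [   4.4  -66.7 -414.7] after turn [  6.9 -24.2 419.3]
p [ 0.5521 -0.2047  0.2569] q [-0.483  0.435  1.282 -0.003  1.419 -0.436] F [ 0.5 -0.4 -2.8] w 0.144 t 12.95
```

```bash
python3 -m crank '{"offset":[[0,0,0],[0,0,0],[0,1,-20],[0,2,-40],[0,2,-45],[0,3,-45],[0,3,-45],[0,3,-45],[0,3,-45],[0,2,-45]],"angular":[[-0.11,0,0],[-0.11,0,0],[0,0,0],[0,0,0],[0,0,0],[0,0,0],[0,0,0],[0,0,0],[0,0,0],[0,0,0]],"claw":[1,1,1,1,1,1,1,1,1,1]}' 90
python3 -m crank '{"offset":[[0,2,-40],[0,1,-20],[0,0,-10],[0,0,0],[0,0,0]],"angular":[[0,0,0],[0,0,0],[0,0,0],[0,0,0],[0,0,0]],"claw":[1,1,1,1,1]}' 90
python3 -c "
from h import *
plan([.505,.2127,.25],[np.cos(.17),np.sin(.17)])"
```

```text
time: 13.95
ee_pos: [0.5041, 0.1355, 0.2445]
tool_rot: [0.535, 0.455, 0.542, -0.462]
wrist_force: [0.7, -0.6, -2.3]
width: 0.147
time: 14.45
ee_pos: [0.4881, 0.2146, 0.2397]
tool_rot: [0.533, 0.451, 0.545, -0.464]
wrist_force: [-0.4, -0.4, -1.8]
width: 0.151
s 1 turn [-0.007 -0.002  0.025] shift now [-10.7  16.1   4.6] after turn [-10.3  16.3   4.7]
s -1 turn [3.135e+00 3.900e-02 3.000e-03] shift now [-10.7  16.1   4.6] after turn [-10.3 -16.3  -4.7]
p [0.4881 0.2146 0.2397] q [0.268 0.357 1.448 0.005 1.36  0.103] F [-0.4 -0.4 -1.8] w 0.151 t 14.45
```

```bash
python3 -m crank '{"offset":[[0,8,2],[0,8,3],[15,0,0],[20,0,0],[15,0,0],[5,0,0],[0,0,0],[0,0,0]],"angular":[[0,0,0.012],[0,0,0.012],[0,0,0],[0,0,0],[0,0,0],[0,0,0],[0,0,0],[0,0,0]],"claw":[1,1,1,1,1,1,1,1]}' 90
python3 - <<'E'
from h import *
plan([.505,.2127,.18],[np.cos(.17),np.sin(.17)])
S=manip.grab_frame("scene");s=9;x0,y0=270,125
b=cv2.resize(S["image"][y0:y0+65,x0:x0+65,::-1],None,fx=s,fy=s,interpolation=cv2.INTER_CUBIC)
m=np.array([.505,.2127,.104]);Y=np.array([-.169,.985,0]);e=manip.get_obs()["ee_pos"]
P=[m+.022*Y,m-.022*Y]+[[*(e+k*.022*Y)[:2],e[2]-.056] for k in(1,-1)]+[[*(e+k*.029*Y)[:2],e[2]+.042] for k in(1,-1)]
for i,p in enumerate((proj(S,P)-[x0,y0]+.5)*s): cv2.drawMarker(b,tuple(int(v) for v in p),((0,0,255),(0,200,0),(255,0,0))[i//2],0,14,1);print(p.round())
cv2.imwrite("pics/g.png",b)
E
```

```text
time: 15.25
ee_pos: [0.5125, 0.2037, 0.1839]
tool_rot: [0.538, 0.463, 0.534, -0.459]
wrist_force: [0.0, 0.7, -3.3]
width: 0.147
s 1 turn [-0.02   0.    -0.008] shift now [  3.9  -6.1 -10. ] after turn [  3.9  -5.9 -10.1]
s -1 turn [ 3.122 -0.013 -0.   ] shift now [  3.9  -6.1 -10. ] after turn [ 3.9  5.9 10.1]
p [0.5125 0.2037 0.1839] q [ 2.400e-01  4.170e-01  1.516e+00 -1.000e-03  1.201e+00  9.000e-02] F [ 0.   0.7 -3.3] w 0.147 t 15.25
[291. 427.]
[257. 484.]
[300. 389.]
[265. 446.]
[312. 152.]
[265. 224.]
```

View pics/g.png

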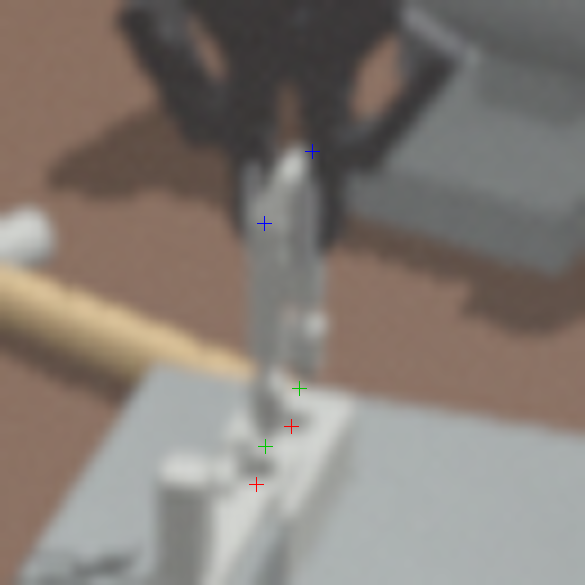

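```bash
python3 -m crank '{"offset":[[0,-3,-5],[0,-3,-5],[0,0,0],[0,0,0],[0,0,0]],"angular":[[-0.01,0,-0.004],[-0.01,0,-0.004],[0,0,0],[0,0,0],[0,0,0]],"claw":[1,1,1,1,1]}' 90
python3 - <<'E'
from h import *
plan([.5048,.2134,.18],[np.cos(.17),np.sin(.17)])
E
```

```text
time: 15.8
ee_pos: [0.5053, 0.2142, 0.1864]
tool_rot: [0.542, 0.456, 0.54, -0.454]
wrist_force: [-0.7, -0.1, -2.7]
width: 0.149
s 1 turn [ 0.003 -0.    -0.004] shift now [ 6.4 -0.7  0.7] after turn [ 6.4 -0.7  0.7]
s -1 turn [-3.139e+00  7.000e-03 -1.000e-03] shift now [ 6.4 -0.7  0.7] after turn [ 6.4  0.7 -0.7]
p [0.5053 0.2142 0.1864] q [0.261 0.412 1.516 0.    1.209 0.088] F [-0.7 -0.1 -2.7] w 0.149 t 15.8
```

```bash
python3 - <<'E'
from h import *
S=manip.grab_frame("scene");T=manip.grab_frame("top");s=13;x0,y0=282,142
m=np.array([.505,.2127,.104]);Y=np.array([-.169,.985,0]);X=np.array([.985,.169,0]);e=manip.get_obs()["ee_pos"]
b=cv2.resize(S["image"][y0:y0+45,x0:x0+36,::-1],None,fx=s,fy=s,interpolation=cv2.INTER_CUBIC)
print("tips",((proj(S,[e+k*.022*Y-[0,0,.056] for k in(1,-1)])-[x0,y0]+.5)*s).round())
print("holes",((proj(S,[m+k*.022*Y for k in(1,-1)])-[x0,y0]+.5)*s).round())
t0=(proj(T,m)[0]-[13,20]).astype(int)
a=cv2.resize(T["image"][t0[1]:t0[1]+40,t0[0]:t0[0]+30,::-1],None,fx=11,fy=11,interpolation=cv2.INTER_CUBIC)
o=np.zeros((585,800,3),np.uint8);o[:,:468]=b;o[:440,470:]=a;cv2.imwrite("pics/i.png",o)
E
```

```text
tips [[271. 309.]
 [221. 391.]]
holes [[265. 396.]
 [215. 479.]]
```

View pics/i.png

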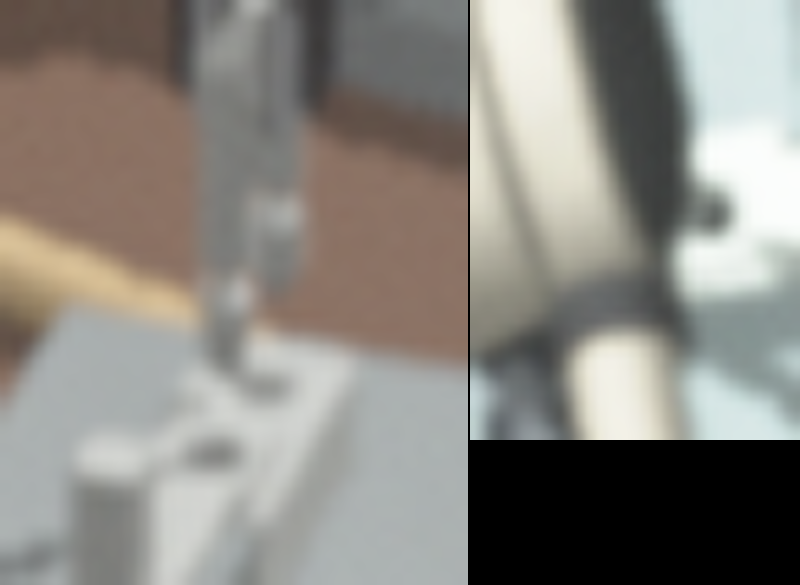

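```bash
python3 -m crank '{"offset":[[5,-0.5,0],[5,0,0],[5,0,0],[4,0,0],[0,0,0]],"angular":[[0,0,0],[0,0,0],[0,0,0],[0,0,0],[0,0,0]],"claw":[1,1,1,1,1]}' 90
for i in 1; do python3 -c "
from h import *
plan([.5048,.2134,.16],[np.cos(.17),np.sin(.17)])"; done
python3 -m crank '{"offset":[[3,0,0],[3,0,0]],"angular":[[0,0,0],[0,0,0]],"claw":[1,1]}' 90
```

```text
time: 16.4
ee_pos: [0.5047, 0.2136, 0.1649]
tool_rot: [0.542, 0.456, 0.54, -0.454]
wrist_force: [-0.4, 0.8, -2.9]
width: 0.15
s 1 turn [ 0.002 -0.    -0.003] shift now [4.9 0.1 0.3] after turn [4.9 0.1 0.3]
s -1 turn [-3.139  0.005 -0.   ] shift now [4.9 0.1 0.3] after turn [ 4.9 -0.1 -0.3]
p [0.5047 0.2136 0.1649] q [ 0.261  0.432  1.548 -0.     1.159  0.089] F [-0.4  0.8 -2.9] w 0.15 t 16.4
time: 16.6
ee_pos: [0.5049, 0.2137, 0.1587]
tool_rot: [0.542, 0.456, 0.54, -0.454]
wrist_force: [-0.6, -0.3, -2.3]
width: 0.145
```

```bash
for r in 1 2; do :; done; python3 -m crank '{"offset":[[2,0,0],[2,0,0]],"angular":[[0,0,0],[0,0,0]],"claw":[1,1]}'; python3 -m crank '{"offset":[[2,0,0],[2,0,0]],"angular":[[0,0,0],[0,0,0]],"claw":[1,1]}'
```

```text
time: 16.8
ee_pos: [0.5051, 0.2131, 0.1547]
tool_rot: [0.542, 0.456, 0.54, -0.454]
wrist_force: [-1.0, -2.4, -1.1]
width: 0.144
time: 17.0
ee_pos: [0.505, 0.2126, 0.1504]
tool_rot: [0.542, 0.456, 0.54, -0.455]
wrist_force: [-0.9, -0.3, -1.9]
width: 0.152
```

```bash
python3 -m crank '{"offset":[[2,0,0],[2,0,0]],"angular":[[0,0,0],[0,0,0]],"claw":[1,1]}'
```

```text
time: 17.2
ee_pos: [0.5048, 0.2126, 0.146]
tool_rot: [0.542, 0.456, 0.54, -0.455]
wrist_force: [-1.3, -0.5, -1.3]
width: 0.153
```

```bash
python3 -m crank '{"offset":[[2,0,0],[2,0,0]],"angular":[[0,0,0],[0,0,0]],"claw":[1,1]}'; python3 -m crank '{"offset":[[2,0,0],[2,0,0]],"angular":[[0,0,0],[0,0,0]],"claw":[1,1]}'
```

```text
time: 17.4
ee_pos: [0.5048, 0.2126, 0.1416]
tool_rot: [0.542, 0.456, 0.54, -0.455]
wrist_force: [-0.1, -1.4, -1.1]
width: 0.148
time: 17.6
ee_pos: [0.5048, 0.2126, 0.1372]
tool_rot: [0.542, 0.456, 0.54, -0.455]
wrist_force: [-0.4, -2.3, 0.7]
width: 0.147
```

```bash
python3 -m crank '{"offset":[[2,0,0],[2,0,0]],"angular":[[0,0,0],[0,0,0]],"claw":[1,1]}'
```

```text
time: 17.8
ee_pos: [0.5051, 0.2122, 0.1342]
tool_rot: [0.543, 0.456, 0.54, -0.455]
wrist_force: [-2.7, -3.9, 11.3]
width: 0.148
```

```bash
python3 -m crank '{"offset":[[2,0,0],[2,0,0]],"angular":[[0,0,0],[0,0,0]],"claw":[1,1]}'
```

```text
time: 18.0
ee_pos: [0.5053, 0.2119, 0.133]
tool_rot: [0.543, 0.456, 0.539, -0.454]
wrist_force: [-5.7, -3.6, 14.7]
width: 0.15
```

```bash
python3 -m crank '{"offset":[[3,0,0]],"angular":[[0,0,0]],"claw":[1]}'; python3 -m crank '{"offset":[[3,0,0]],"angular":[[0,0,0]],"claw":[1]}'
```

```text
time: 18.1
ee_pos: [0.5053, 0.2118, 0.1317]
tool_rot: [0.544, 0.456, 0.539, -0.454]
wrist_force: [-4.5, -3.4, 13.1]
width: 0.147
time: 18.2
ee_pos: [0.5053, 0.2117, 0.1305]
tool_rot: [0.544, 0.456, 0.539, -0.453]
wrist_force: [-7.0, -3.7, 15.7]
width: 0.149
```

```bash
python3 -m crank '{"offset":[[3,0,0],[3,0,0]],"angular":[[0,0,0],[0,0,0]],"claw":[1,1]}'; python3 -m crank '{"offset":[[3,0,0],[3,0,0]],"angular":[[0,0,0],[0,0,0]],"claw":[1,1]}'; python3 -c "
from h import *
plan([.505,.2129,.12],[np.cos(.17),np.sin(.17)])"
```

```text
time: 18.4
ee_pos: [0.5052, 0.2118, 0.1285]
tool_rot: [0.545, 0.457, 0.538, -0.453]
wrist_force: [-6.5, -1.3, 5.0]
width: 0.148
time: 18.6
ee_pos: [0.5047, 0.2118, 0.1245]
tool_rot: [0.545, 0.457, 0.538, -0.452]
wrist_force: [-3.6, -3.4, 8.6]
width: 0.148
s 1 turn [ 0.004  0.003 -0.011] shift now [ 4.5  0.4 -1. ] after turn [ 4.5  0.5 -1. ]
s -1 turn [-3.137  0.017  0.004] shift now [ 4.5  0.4 -1. ] after turn [ 4.5 -0.5  1. ]
p [0.5047 0.2118 0.1245] q [ 0.259  0.471  1.608 -0.004  1.052  0.087] F [-3.6 -3.4  8.6] w 0.148 t 18.6
```

```bash
python3 -m crank '{"offset":[[3,0,0],[3,0,0]],"angular":[[0,0,-0.005],[0,0,0]],"claw":[1,1]}'; python3 -m crank '{"offset":[[3,0,0],[3,0,0]],"angular":[[0,0,0],[0,0,0]],"claw":[1,1]}'
```

```text
time: 18.8
ee_pos: [0.5048, 0.2118, 0.1206]
tool_rot: [0.544, 0.456, 0.539, -0.453]
wrist_force: [-3.6, -2.7, 8.8]
width: 0.148
time: 19.0
ee_pos: [0.5047, 0.2118, 0.1165]
tool_rot: [0.544, 0.456, 0.539, -0.453]
wrist_force: [-2.9, -3.0, 7.5]
width: 0.153
```

```bash
python3 -m crank '{"offset":[[2,0,0],[2,0,0]],"angular":[[0,0,0],[0,0,0]],"claw":[1,1]}'; python3 -m crank '{"offset":[[2,0,0]],"angular":[[0,0,0]],"claw":[1]}'
```

```text
time: 19.2
ee_pos: [0.5047, 0.2118, 0.1143]
tool_rot: [0.545, 0.456, 0.539, -0.452]
wrist_force: [-3.8, -2.7, 7.0]
width: 0.147
time: 19.3
ee_pos: [0.5047, 0.2118, 0.1132]
tool_rot: [0.545, 0.456, 0.539, -0.452]
wrist_force: [-4.0, -2.6, 7.4]
width: 0.149
```

```bash
python3 -m crank '{"offset":[[2,0,0],[2,0,0]],"angular":[[0,0,0],[0,0,0]],"claw":[1,1]}'; python3 -m crank '{"offset":[[2,0,0],[2,0,0]],"angular":[[0,0,0],[0,0,0]],"claw":[1,1]}'
```

```text
time: 19.5
ee_pos: [0.5047, 0.2118, 0.111]
tool_rot: [0.545, 0.457, 0.539, -0.452]
wrist_force: [-3.3, -4.0, 9.4]
width: 0.146
time: 19.7
ee_pos: [0.5046, 0.2122, 0.108]
tool_rot: [0.545, 0.457, 0.539, -0.451]
wrist_force: [-0.6, 0.3, -1.4]
width: 0.153
```

```bash
python3 -m crank '{"offset":[[2,0,0]],"angular":[[0,0,0]],"claw":[1]}'; python3 -m crank '{"offset":[[2,0,0]],"angular":[[0,0,0]],"claw":[1]}'
```

```text
time: 19.8
ee_pos: [0.5052, 0.2127, 0.1073]
tool_rot: [0.545, 0.458, 0.538, -0.451]
wrist_force: [-5.7, -2.4, 21.3]
width: 0.144
time: 19.9
ee_pos: [0.5054, 0.2129, 0.1072]
tool_rot: [0.546, 0.458, 0.538, -0.45]
wrist_force: [-9.3, -4.1, 23.2]
width: 0.153
```

```bash
python3 -m crank '{"offset":[[-0.5,0,0],[0,0,0]],"angular":[[0,0,0],[0,0,0]],"claw":[1,1]}'; python3 -m crank '{"offset":[[-2,0,0],[-2,0,0]],"angular":[[0,0,0],[0,0,0]],"claw":[1,1]}'
```

```text
time: 20.1
ee_pos: [0.5046, 0.2127, 0.1078]
tool_rot: [0.546, 0.458, 0.538, -0.45]
wrist_force: [0.2, -1.9, -0.3]
width: 0.148
time: 20.3
ee_pos: [0.504, 0.2127, 0.1098]
tool_rot: [0.545, 0.457, 0.539, -0.451]
wrist_force: [2.3, 2.0, -17.8]
width: 0.15
```

The push met a click at TCP z = 0.108 and then the stop at about 23 N. An 18 N tug is held. Now I'll ease off and release.

```bash
python3 -m crank '{"offset":[[1,0,0],[0,0,0],[0,0,0],[0,0,0],[0,0,0],[0,0,0],[0,0,0],[-10,0,0],[-30,0,0],[-40,0,0]],"angular":[[0,0,0],[0,0,0],[0,0,0],[0,0,0],[0,0,0],[0,0,0],[0,0,0],[0,0,0],[0,0,0],[0,0,0]],"claw":[1,1,0.8,0.4,0,-0.4,-0.7,-0.7,-0.7,-0.7]}' 20
python3 -m crank '{"offset":[[-40,0,0],[-40,0,0],[-20,0,25],[0,0,40],[0,0,40],[0,0,40],[0,0,20],[0,0,0],[0,0,0]],"angular":[[0,0,0],[0,0,0],[0,0,0],[0,0,0],[0,0,0],[0,0,0],[0,0,0],[0,0,0],[0,0,0]],"claw":[-0.7,-0.7,-0.7,-0.7,-0.7,-0.7,-0.7,-0.7,-0.7]}'
python3 - <<'E'
from h import *
S=manip.grab_frame("scene");T=manip.grab_frame("top")
b=cv2.resize(S["image"][145:245,240:340,::-1],None,fx=4,fy=4,interpolation=cv2.INTER_CUBIC)
a=cv2.resize(T["image"][155:255,160:260,::-1],None,fx=4,fy=4,interpolation=cv2.INTER_CUBIC)
cv2.imwrite("pics/j.png",np.hstack([b,a]))
m=np.array([.505,.2129,.149]);Y=np.array([-.169,.985,0])
print(((proj(S,[m+k*.029*Y for k in(1,-1)])-[240,145])*4).round())
print(((proj(T,[m+k*.029*Y for k in(1,-1)])-[160,155])*4).round()+[400,0])
E
```

```text
time: 21.3
ee_pos: [0.5022, 0.2127, 0.189]
tool_rot: [0.544, 0.456, 0.54, -0.452]
wrist_force: [0.5, 1.5, -0.1]
width: 0.85
time: 22.2
ee_pos: [0.5326, 0.0462, 0.3092]
tool_rot: [0.55, 0.461, 0.535, -0.445]
wrist_force: [0.6, 0.2, 0.1]
width: 0.851
[[251.  59.]
 [231.  92.]]
[[522. 272.]
 [603. 260.]]
```

View pics/j.png

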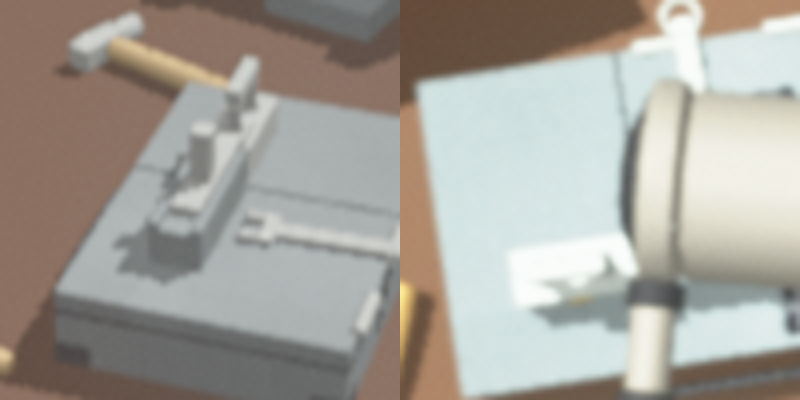

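The scene view shows the crown standing on the lock at (242,75), where it was predicted to be. The bolt is home with its knob at (202,150), and the gripper is clear. I'm handing in.

```bash
python3 -c "
from plant import manip
print(manip.hand_in()); print(manip.get_obs()['wrist_force'],manip.get_obs()['time'])"
```

```text
the job is handed in; nothing more can be done
None
the job is handed in; nothing more can be done
```

The chest is locked and the job is handed in, at about 22 s of the 72 s allowed; the interface gave no verdict.

- **Bolt:** I slid it home against its stop, about 20 N at the end. The picture showed the hole through the eye.
- **Shackle:** I took the wide shackle from the block and lowered it through the eye into the lock. The pawl took about 15 N to pass. The resistance dropped at the click, and the legs met the stop at about 23 N straight down.
- **Checks:** An 18 N upward tug held the shackle, with about 2 mm of play. I then let go, and the last picture shows the crown upright on the lock, the bolt home and the gripper clear. That picture did not cover the block, so I did not look at the narrow shackle again after lifting the wide one. Nor did I re-check the other objects outside that view.

**Missed grasp and height mismatch:** The first try at the crown closed on air. In the pictures the fingertips sat about 30 mm higher than the reported TCP and the stated tip length imply. I went 32 mm lower and the next grip held.

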